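Close the wax mould and hold it pressed

TASK

The parting spatula has been left lying on the upper half of the wax mould: slide its blade, standing on edge, nearly all the way into the slot of the slotted wooden block, handle down on the rest rail, and let go of it. Then set the upper half squarely onto the two dowels of the lower half until the two faces meet, and press the closed mould down into its sprung base by more than half of the spring's travel. Finish while still holding the mould pressed down like this; leave the other things on the bench where they are.

Things in the scene. Friction and masses are not known exactly. Their poses are not given: they have to be found in the camera images.
- spatula_center (a point): Parting spatula, 0.12 kg: centre of mass, in its red handle (90 long x, 24 wide y, 30 high z, flat underside), 15 mm above the underside, 23 mm behind the handle's brass-banded blade end. x points along the blade to its tip, z up. Grip here, across y. It starts lying lengthwise on top of the upper mould half.
- spatula_tip (a point): Tip of the spatula's straight steel blade, half-way up the blade: 88 mm ahead (+x) of spatula_center and level with it. The blade stands on edge: 3 thick (y), 20 high (z), 65 long outside the handle. Axes as spatula_center.
- spatula: The whole spatula; origin on the flat underside of its handle, 15 mm below spatula_center. Axes as spatula_center.
- slot_block: Wooden holder, fixed. Origin at bench level under the handle's place, x along the slot, inward. Dark rail under the handle: 20 wide, top at z = 8, x = -80 to 40. Light block x = 40 to 115, 60 wide, 40 high; its slot at y = 0 is 7 wide, floor at z = 9, open above and at x = 40, closed at x = 110.
- slot_home (a point): The place of spatula_center when the spatula is home (z = 23 mm, x = 10, y = 0 of slot_block, same axes): handle on the rail, 7 mm short of the block, tip 58 mm inside the slot. The blade may be lowered in from above or slid in from the open end.
- upper_center (a point): Upper mould half, a loose aluminium block 100 (x) x 48 (y) x 32 high (z), about 0.36 kg, parting face down on the bench, brass line across the middle of its top. This point is its centre. Vertical through holes, 10 mm wide, chamfered, at x = +36 and -36, y = 0. The same either way round. Grip it across y.
- upper_half: The same upper half; origin at the centre of its underside (parting face), 16 mm below upper_center. Axes as upper_center.
- mould_base: Green sprung mould base fixed to the bench, 130 (x) x 76 (y) x 26 high, origin at the centre of its underside. The aluminium lower mould half, 100 (x) x 48 (y), stands out of its middle.
- lower_face (a point): Centre of the lower half's top (parting) face, 52 mm above the bench at rest; sinks with it. Two steel dowels on it at x = +36 and -36, y = 0: 8 mm thick, 14 high, the top 5 mm tapered to 3.6. x along the long side, z up. With the mould closed, upper_center is 16 mm above this point.
- lower_half (a joint): How far the lower half is pushed straight down into its base, in m: 0 = up (at rest), 0.010 = on its stop. Spring: yields from about 7 N, takes about 13 N at 5 mm and 19 N at the stop. The upper half's weight alone does not move it; it comes up again when let go.
- red_tin: Bystander: low red tin, 60 across, 30 high; origin under its centre.
- pliers: Bystander: small pliers with red handles, about 140 long, lying flat, 12 high; origin near the pivot.
- glass_jar: Bystander: amber jar with steel cap, 56 across, 55 high; origin under its centre.
- dish: Bystander: small blue bowl, 90 across, 28 high; origin under its centre.
- hammer: Bystander: hammer about 220 long, lying flat.
- white_bottle: Bystander: white bottle, 66 across, 170 high; origin under its centre.
There are look-alikes about, which are no part of the job. What is shaped like the spatula but purple or white is not meant. What is shaped like the slot_block but purple is not meant.

How it is judged:
By the outcome, as a careful person would: the job done as asked, in the order asked, and still so for the second after the job is handed in, while the arm keeps its last pose, push and grip.
It also fails if it takes over 64 s, if anything falls off the work surface, if the arm or the gripper's body presses on something with over 40 N, if the wrist force passes 120 N, or if a joint passes its speed limit or range.

ROBOT

A 6-joint arm with a two-finger parallel gripper is mounted at the origin on the work surface. World frame = base frame: x ahead of the robot, y to its left, z up, the work surface at z = 0. Lengths are in m, angles in degrees, forces in N, time in s.
With the tool pointing down it reaches from about 0.375 to 0.9 m from the base axis. Payload 3.1 kg.
Tool frame: the origin (TCP) lies where the fingers leave the gripper's body, on its centre line; the fingertips stand 70 mm ahead of it and the grasp point (between the pads) lies 51 mm ahead of it; z points along the fingers, y is the line along which they close (so a half turn about z gives the same grasp; the last joint's range is limited). The gripper opens to 87 mm and grips with 3 to 60 N. Pads are 19 mm wide; open, the fingers measure 117 mm over their backs; the gripper's body (75 mm by 190 mm) begins 51 mm behind the grasp point.
Start: joints at [-87.004, 30.224, 82.088, -0, 67.689, -10.227], TCP at [0.143, -0.608, 0.292] pointing down, gripper open.
Joint ranges: [-176.69, 176.69], [-43.24, 126.21], [12.49, 139.97], [-82, 262], [0, 151.66], [-163.58, 163.58]. Speed limits (degrees/s): [159.86, 159.86, 180, 180, 180, 180].

INTERFACE

Orientations are given as a 3x3 rotation matrix whose columns are the frame's x, y, z axes.
In Python, from rig import readout, capture, calibration, bot, look_for gives the robot as it stands. The module is installed in compiled form; this text tells all that it offers.
- The arm moves only by the shell command python3 -m pendant 'ROWS'. ROWS is JSON, a list of rows, each a list of 7 numbers: the shift along the tool's x, y, z normalised to -1 to 1, where 1 is 200 mm, then the turn, a rotation vector about the tool's x, y, z normalised to -1 to 1, where 1 is 180 degrees, then the closure, from -1 (fully open) to 1 (shut). In form: [[dx, dy, dz, ax, ay, az, grip], ...]. A call has 1 to 8 rows; each row is the pose to reach, as a shift and turn from the pose commanded when the call began, along the tool's axes at that moment, turning the shorter way round; what a row does not reach only later rows make up. A row lasts 1/10 s, in which the tool goes at most 50 mm and 8.59 degrees, less where a joint would pass 70% of its speed; a pose out of reach is approached as far as the arm can. A call with a number of a shift or a turn outside -1 to 1 is refused whole. A call with a gripper value outside its range is refused whole. The fingers move at their own pace and stop on an object; the grip force is fixed at half the most. Time passes only in rows, so rows that repeat a pose let the fingers close. It gives the time, the measured TCP pose, the force, the opening and the grip force at its end, in the units of the state.
- readout.read_state(): the state, without advancing time (a new reading comes with each control period).
- capture(name): name is "scene" or "top"; returns (picture, depth): 384x512x3 uint8, red, green, blue; 384x512 float32, m along the optical axis (not along the pixel's ray), 0 where there is no reading.
- calibration(name): a dict with "mtx" (3x3 intrinsics, pixels), "k1" (the pictures are not rectified: a ray, as slopes to the right and down, at radius r is drawn at 1 + k1 r^2 times it, then the intrinsics apply), "T" (4x4, takes a point from camera to world coordinates). Camera axes: x right, y down, z forward; pixel columns grow to the right and rows downward; lengths in m; the calibration is good to about 2 mm. A picture is of the moment at which its call begins. calibration takes no time and is no camera call.
- bot.hand_in(): hands the job in; it is judged then, once.
Trained networks look in the newest picture that a camera, given by its name, has taken for a name from the list of things; names that differ only in an ending like _2 or _b are one class to them, and where a whole thing is asked for, a point or a joint stands for the part that bears it (a point fixed in the world has none). Each returns a list of dicts, best first, with "conf" (0 to 1); they miss things now and then, are a little off and sometimes report something else, mostly with a low value. They report only what shows in the picture. A call takes as long as a camera call. They do not tell look-alikes from the thing itself.
- look_for(thing, camera): "extent" ([left, top, right, bottom] in pixels, round what is visible of it).
The state is a dict: "time_s": time; "joint_positions": joint angles; "qvel": joint speeds; "tau": joint torques, N m; "position": TCP position; "tcp_rot": TCP orientation; "force": force on the tool from outside, world axes, zero at the start; "moment": the same for the moment, N m; "opening": opening from 0.0 (shut) to 1.0 (fully open); "grasp_force": force on a finger pad.
Only numpy, scipy, OpenCV 4.12 (cv2) and the standard library are available. Lean on these libraries where they do the work, as an engineer would, in place of code of your own. Each camera call takes 0.05 s, during which the arm holds its last target. There are 200 camera calls.

## Working session

There is one attempt and no reset: what is moved stays moved. The work goes in short steps, Python scripts to look and compute and a shell command to move; the robot and the scene stay as the last step left them, time stands still between calls to the robot, and variables do not carry over. Pictures are saved under pics/ and viewed, at most 10 in all, crops included, and the job is handed in when it is done.

```bash
mkdir -p pics
cat > h.py <<'E'
import numpy as np, cv2
from rig import readout, capture, calibration, bot, look_for
def world(cam,depth):
    c=calibration(cam);K=c["mtx"];T=np.array(c["T"]);k1=c["k1"]
    h,w=depth.shape
    u,v=np.meshgrid(np.arange(w),np.arange(h))
    p=cv2.undistortPoints(np.stack([u,v],-1).reshape(-1,1,2).astype(float),np.array(K),np.array([k1,0,0,0.])).reshape(h,w,2)
    P=np.dstack([p[...,0]*depth,p[...,1]*depth,depth])
    W=P@T[:3,:3].T+T[:3,3]; W[depth==0]=np.nan
    return W
def proj(cam,X):
    c=calibration(cam);T=np.linalg.inv(np.array(c["T"]))
    return cv2.projectPoints(np.atleast_2d(X).astype(float),cv2.Rodrigues(T[:3,:3])[0],T[:3,3],np.array(c["mtx"]),np.array([c["k1"],0,0,0.]))[0].reshape(-1,2)
def save(n,im): cv2.imwrite(f"pics/{n}.png",im[...,::-1])
E
python3 - <<'E'
from h import *
s,ds=capture("scene");t,dt=capture("top")
np.savez("a.npz",s=s,ds=ds,t=t,dt=dt)
save("s0",s);save("t0",t)
for c in("scene","top"):
  for n in("spatula","slot_block","upper_half","mould_base"):
    print(c,n,[(np.round(d["extent"]).tolist(),round(d["conf"],2)) for d in look_for(n,c)])
  print(calibration(c))
print(readout.read_state())
E
```

```text
scene spatula [([266.0, 187.0, 269.0, 210.0], 0.64), ([203.0, 210.0, 244.0, 230.0], 0.59), ([252.0, 159.0, 288.0, 175.0], 0.58), ([181.0, 177.0, 196.0, 204.0], 0.57)]
scene slot_block [([320.0, 190.0, 336.0, 235.0], 0.89), ([346.0, 153.0, 366.0, 189.0], 0.85), ([314.0, 248.0, 340.0, 303.0], 0.68), ([182.0, 180.0, 198.0, 202.0], 0.38)]
scene upper_half [([258.0, 199.0, 274.0, 225.0], 0.5)]
scene mould_base [([177.0, 182.0, 208.0, 210.0], 0.84)]
{'mtx': array([[372.45169576,   0.        , 255.50745034],
       [  0.        , 372.45169576, 190.49035001],
       [  0.        ,   0.        ,   1.        ]]), 'k1': -0.11306648860213157, 'T': array([[-0.24337191,  0.80286043, -0.54422904,  1.25419707],
       [ 0.9698845 ,  0.19582707, -0.14483028,  0.18072368],
       [-0.00970372, -0.56308694, -0.82634069,  1.20883001],
       [ 0.        ,  0.        ,  0.        ,  1.        ]])}
top spatula [([232.0, 178.0, 242.0, 204.0], 0.83), ([277.0, 147.0, 295.0, 170.0], 0.59), ([231.0, 245.0, 254.0, 263.0], 0.57), ([190.0, 240.0, 206.0, 258.0], 0.16)]
top slot_block [([151.0, 172.0, 180.0, 235.0]
[... 806 characters left out ...]
.21792121e-04,
        6.76915505e+01, -1.02290045e+01]), 'qvel': array([ 0.1217992 , -0.12806515, -0.02178288, -0.03341157, -0.05910274,
        0.00060904]), 'tau': array([-7.03709993e-04, -4.39603257e+01, -1.76791298e+01,  6.33834908e-02,
        5.15034492e-02, -3.75710181e-05]), 'position': array([ 0.14299042, -0.60838689,  0.29222578]), 'tcp_rot': array([[ 9.73482430e-01,  2.28761795e-01,  6.97060365e-06],
       [ 2.28761793e-01, -9.73482426e-01,  8.98196928e-05],
       [ 2.73330743e-05, -8.58432850e-05, -9.99999996e-01]]), 'force': array([ 0.52630706, -0.36698861, -0.15285194]), 'moment': array([0.07191143, 0.03171501, 0.00050395]), 'grasp_force': 0.0, 'opening': 0.9972576841591293}
```

View pics/s0.png

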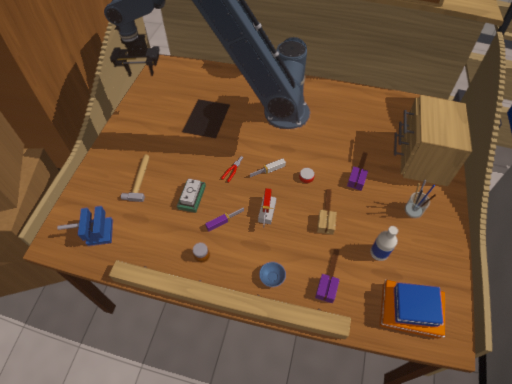

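View pics/t0.png

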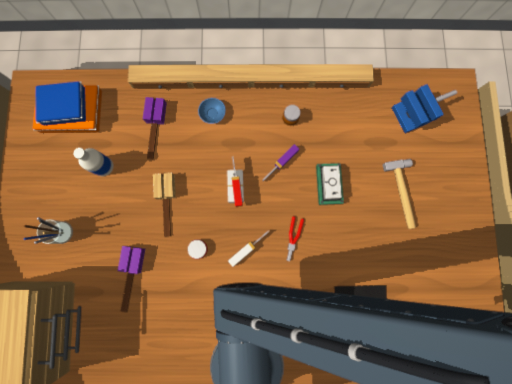

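Top picture: three spatula shapes: red on the mould half (236,188), purple (282,162), white (248,247). Three holders: light wood (163,186), purple (154,110) and purple (131,260). The red spatula and the light wooden holder fit the description. The mould base is at (330,184). I'll confirm in an enlarged crop and measure.

```bash
cat > m.py <<'E'
from h import *
a=np.load("a.npz")
t,dt,s,ds=a["t"],a["dt"],a["s"],a["ds"]
save("crop0",cv2.resize(t[140:250,140:360],None,fx=3.6,fy=3.6,interpolation=cv2.INTER_CUBIC))
def rect(P):
    r=cv2.minAreaRect(np.float32(P[:,:2]*1000)); b=cv2.boxPoints(r)
    e=[b[1]-b[0],b[2]-b[1]];L=[np.linalg.norm(x) for x in e];i=int(np.argmax(L))
    return np.round(r[0],1),np.round(sorted(L),1),round(float(np.degrees(np.arctan2(e[i][1],e[i][0]))%180),1)
for cam,im,d,R in(("top",t,dt,dict(sp=(224,150,250,215),sl=(145,165,185,240),mb=(310,155,350,212))),("scene",s,ds,dict(sp=(250,180,284,230),sl=(308,180,350,262),mb=(170,172,212,216)))):
    W=world(cam,d);hsv=cv2.cvtColor(im,cv2.COLOR_RGB2HSV).astype(int)
    H,S,V=hsv[...,0],hsv[...,1],hsv[...,2]
    def m(k,cond):
        l,tt,r,b=R[k];M=np.zeros(H.shape,bool);M[tt:b,l:r]=True
        return W[M&cond&~np.isnan(W[...,2])]
    Z=W[...,2]
    red=((H<6)|(H>172))&(S>150)&(V>90)
    for n,P in(("redhandle",m("sp",red&(Z>.045))),("upper",m("sp",(S<90)&(Z>.024)&(Z<.042))),("stack>24",m("sp",(Z>.022))),
      ("block",m("sl",(Z>.03)&(Z<.05))),("rail",m("sl",(Z>.004)&(Z<.02))),("green",m("mb",(H>60)&(H<90)&(S>80)&(Z>.016)&(Z<.034))),("lower",m("mb",(S<90)&(Z>.045)&(Z<.06))),("base",m("mb",(Z>.015)))):
        if len(P)>4: print(cam,n,len(P),rect(P),"med",np.round(np.median(P,0)*1000,1))
E
python3 m.py
```

```text
top redhandle 186 (array([513.8,  26.4]), array([21.3, 79.5], dtype=float32), 7.1) med [513.4  26.1  61.5]
top upper 265 (array([539.8,  32.9]), array([ 47.5, 100.4], dtype=float32), 2.1) med [547.7  42.6  31.4]
top stack>24 540 (array([549.2,  33.2]), array([ 47.8, 152.9], dtype=float32), 1.9) med [531.9  32.   34.4]
top block 451 (array([541.4, 257.4]), array([60.8, 75.9], dtype=float32), 4.0) med [541.4 258.8  39.3]
top rail 339 (array([493.7, 257.5]), array([123.6, 236.8], dtype=float32), 1.5) med [454.7 250.2   7.8]
top green 205 (array([ 545.9, -264. ]), array([ 72.4, 126.8], dtype=float32), 1.7) med [ 525.  -235.2   24.6]
top lower 500 (array([ 546.3, -266.4]), array([ 49.2, 101.1], dtype=float32), 1.2) med [ 545.1 -265.1   51.2]
top base 998 (array([ 545.6, -266.3]), array([ 76.9, 130.2], dtype=float32), 1.7) med [ 541.  -260.3   47. ]
scene redhandle 106 (array([522.3,  28.1]), array([22.5, 88.3], dtype=float32), 6.8) med [518.5  27.2  61.4]
scene upper 185 (array([554.9,  34.3]), array([ 48.1, 128.2], dtype=float32), 1.7) med [562.5  43.4  31.6]
scene stack>24 374 (array([552.9,  34.3]), array([ 48.1, 156.1], dtype=float32), 1.7) med [547.1  35.1  36.1]
scene block 293 (array([466. , 268.2]), array([ 70. , 244.2], dtype=float32), 172.7) med [547.6 261.8  39.2]
scene rail 340 (array([514.3, 268.9]), array([163.4, 355.2], dtype=float32), 9.9) med [510.8 259.7   7.4]
scene green 81 (array([ 563.4, -235.8]), array([ 54.1, 133.7], dtype=float32), 153.7) med [ 571.4 -231.7   24.6]
scene lower 286 (array([ 548.6, -266.3]), array([ 50.4, 102.9], dtype=float32), 1.5) med [ 550.1 -263.8   51.6]
scene base 596 (array([ 550.5, -265.8]), array([ 78.8, 131.3], dtype=float32), 2.4) med [ 563.4 -256.5   43.5]
```

View pics/crop0.png

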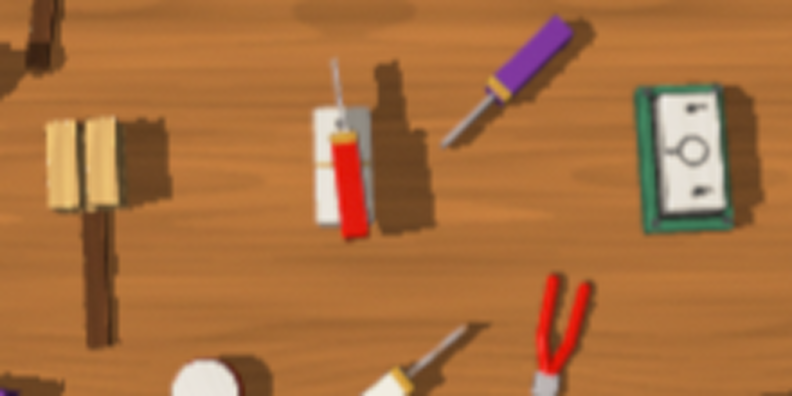

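The crop confirms it: red spatula on the mould half (tip up, yaw about 7°), and the wooden holder at top pixel (163,186). I'm setting off toward the spatula.

```bash
cat > go.py <<'E'
# usage: go.py x y z(TCP, mm) yaw -> units from present pose
import sys; from h import *
x,y,z,w=map(float,sys.argv[1:5]); s=readout.read_state();R=s["tcp_rot"]
d=R.T@(np.array([x,y,z])/1e3-s["position"])
yaw=np.degrees(np.arctan2(R[1,0],R[0,0]));a=(yaw-w)/180
print("yaw",round(yaw,2),"pos",np.round(s["position"]*1e3,1),"F",np.round(s["force"],1),"open",round(s["opening"],3),"g",round(s["grasp_force"],1),"t",s["time_s"],"\nrow",np.round(d/.2,4),"az",round(a,4))
E
python3 -m pendant '[[0.8,-1,0,0,0,0.0344,-1],[0.8,-1,0,0,0,0.0344,-1],[0.8,-1,0,0,0,0.0344,-1],[0.8,-1,0,0,0,0.0344,-1],[0.8,-1,0,0,0,0.0344,-1],[0.8,-1,0,0,0,0.0344,-1]]'
python3 go.py 541 30 160 7
```

```text
time_s: 1.1
position: [0.2538, -0.3709, 0.292]
tcp_rot: [[0.992, 0.127, -0.001], [0.127, -0.992, 0.006], [-0.0, -0.006, -1.0]]
force: [-0.4, 0.1, 0.7]
opening: 1.001
grasp_force: 0.0
yaw 7.27 pos [ 253.8 -370.9  292. ] F [-0.4  0.1  0.7] open 1.001 g 0.0 t 1.1 
row [ 1.6782 -1.8025  0.6702] az 0.0015
```

```bash
python3 -m pendant '[[0.839,-0.922,0,0,0,0,-1],[0.839,-0.922,0,0,0,0,-1],[0.839,-0.922,0,0,0,0,-1],[0.839,-0.922,0,0,0,0,-1],[0.839,-0.922,0,0,0,0,-1],[0.839,-0.922,0,0,0,0,-1]]' >/dev/null
python3 -m pendant '[[0.839,-0.922,0,0,0,0,-1],[0.839,-0.922,0,0,0,0,-1],[0.839,-0.922,0,0,0,0,-1],[0.839,-0.922,0,0,0,0,-1],[0.839,-0.922,0.5,0,0,0,-1],[0.839,-0.922,0.5,0,0,0,-1],[0.839,-0.922,0.5,0,0,0,-1],[0.839,-0.922,0.5,0,0,0,-1]]'
python3 go.py 541 30 106 7
```

```text
time_s: 2.5
position: [0.5405, 0.0295, 0.1905]
tcp_rot: [[0.992, 0.123, -0.004], [0.123, -0.992, 0.0], [-0.004, -0.001, -1.0]]
force: [-0.9, 0.3, 1.2]
opening: 0.998
grasp_force: 0.0
yaw 7.06 pos [540.5  29.5 190.5] F [-0.9  0.3  1.2] open 0.998 g 0.0 t 2.5 
row [ 0.0044 -0.0018  0.4226] az 0.0004
```

```bash
python3 -m pendant '[[0,0,0.2,0,0,0,-1],[0,0,0.35,0,0,0,-1],[0,0,0.43,0,0,0,-1],[0,0,0.43,0,0,0,-1],[0,0,0.43,0,0,0,0],[0,0,0.43,0,0,0,1],[0,0,0.43,0,0,0,1],[0,0,0.43,0,0,0,1]]'
python3 -m pendant '[[0,0,0,0,0,0,1],[0,0,0,0,0,0,1],[0,0,0,0,0,0,1],[0,0,0,0,0,0,1]]'
python3 go.py 541 30 106 7
```

```text
time_s: 3.3
position: [0.5415, 0.0299, 0.1074]
tcp_rot: [[0.992, 0.122, 0.002], [0.122, -0.992, -0.0], [0.002, 0.001, -1.0]]
force: [0.2, 0.1, 0.1]
opening: 0.719
grasp_force: 0.0
time_s: 3.7
position: [0.5409, 0.0301, 0.1062]
tcp_rot: [[0.992, 0.123, -0.0], [0.123, -0.992, 0.0], [-0.0, -0.0, -1.0]]
force: [0.5, 0.4, 0.5]
opening: 0.36
grasp_force: 0.0
yaw 7.04 pos [540.9  30.1 106.2] F [0.5 0.4 0.5] open 0.36 g 0.0 t 3.7 
row [0.0005 0.0005 0.0009] az 0.0002
```

```bash
python3 -m pendant '[[0,0,0,0,0,0,1],[0,0,0,0,0,0,1],[0,0,0,0,0,0,1],[0,0,0,0,0,0,1],[0,0,-0.05,0,0,0,1],[0,0,-0.2,0,0,0,1],[0,0,-0.5,0,0,0,1],[0,0,-0.5,0,0,0,1]]'
python3 - <<'E'
from h import *
s,ds=capture("scene");t,dt=capture("top")
np.savez("b.npz",s=s,ds=ds,t=t,dt=dt)
save("b",np.vstack([cv2.resize(x,None,fx=3,fy=3) for x in (s[150:245,180:370],t[140:215,150:340])]))
E
python3 go.py 541 30 106 7
```

```text
time_s: 4.5
position: [0.5435, 0.0298, 0.2114]
tcp_rot: [[0.992, 0.123, 0.01], [0.123, -0.992, -0.001], [0.01, 0.003, -1.0]]
force: [0.5, 0.6, -0.8]
opening: 0.275
grasp_force: 30.0
yaw 7.04 pos [542.1  29.9 208.9] F [-0.5  0.4 -1.8] open 0.272 g 30.0 t 4.6 
row [-0.0083 -0.0019  0.5144] az 0.0002
```

View pics/b.png

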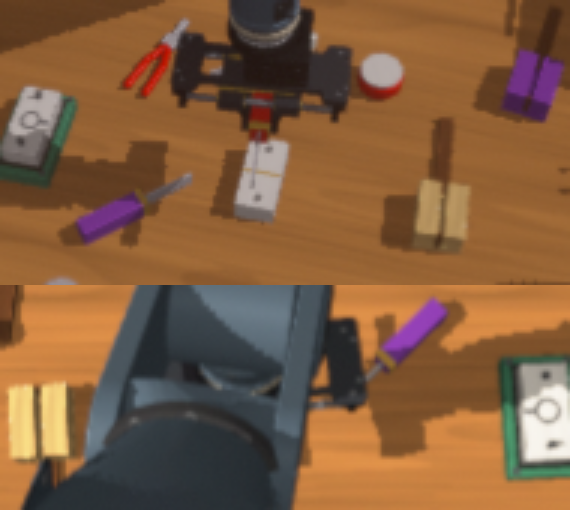

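Run:
```python
from h import *
b=np.load("b.npz");a=np.load("a.npz")
W=world("scene",b["ds"])
m=(W[...,2]>.125)&(W[...,2]<.17)&(abs(W[...,1]-.035)<.04)&(W[...,0]>.5)
v,u=np.where(m);o=np.argsort(-W[m][:,0])[:40]
P=W[m]
for i in o[::3]:print(u[i],v[i],np.round(P[i]*1e3,1),b["s"][v[i],u[i]])
print("band etc")
# slot & rail geometry
for cam,im,d,box in(("top",a["t"],a["dt"],(145,165,185,240)),("scene",a["s"],a["ds"],(308,180,345,240))):
    W=world(cam,d);Z=W[...,2];hsv=cv2.cvtColor(im,cv2.COLOR_RGB2HSV)
    M=np.zeros(Z.shape,bool);M[box[1]:box[3],box[0]:box[2]]=1
    B=M&(abs(Z-.04)<.004)&(hsv[...,2]>110)
    R=M&(abs(Z-.008)<.003)&(W[...,0]<.50)&(W[...,0]>.40)&(hsv[...,2]<115)&(abs(W[...,1]-.255)<.03)
    G=M&(Z<.036)&(W[...,0]>.508)&(W[...,0]<.575)&(abs(W[...,1]-.259)<.015)
    for n,m in(("block",B),("rail",R),("gap",G)):
        P=W[m]*1e3
        if len(P)<6: print(cam,n,len(P));continue
        r=cv2.minAreaRect(np.float32(P[:,:2]));f=np.polyfit(P[:,0],P[:,1],1)
        print(cam,n,len(P),np.round(r[0],1),np.round(r[1],1),round(r[2],1),"meanline slope deg",round(np.degrees(np.arctan(f[0])),2),"y@475",np.round(np.polyval(f,475),1),"y@541",np.round(np.polyval(f,541),1),np.round(P.min(0),1),np.round(P.max(0),1))
```

```text
264 212 [633.7  43.4 149.9] [153 143 141]
264 209 [629.8  42.4 162.3] [155 145 145]
264 206 [619.2  39.9 163.5] [159 145 143]
265 202 [603.1  39.4 163.3] [160 150 150]
265 201 [597.4  38.1 160.5] [156 147 148]
265 198 [587.7  35.8 163.4] [138 127 127]
266 195 [574.4  36.2 162.3] [97 61 60]
266 194 [571.5  35.4 163.8] [102  65  62]
264 195 [569.4  28.1 152.1] [105  32  23]
267 196 [568.4  38.5 148.2] [107  37  30]
265 194 [567.8  31.2 157. ] [104  43  39]
264 193 [567.5  27.6 161.3] [105  37  17]
267 193 [566.9  37.8 164.2] [104  43  23]
263 192 [566.2  23.8 164.2] [106  74  30]
band etc
top block 402 [541.5 257.6] [75.5 60.9] 4.4 meanline slope deg 1.48 y@475 256.0 y@541 257.7 [501.7 226.2  36. ] [580.2 287.8  44. ]
top rail 165 [450.2 249.7] [99.1 19.1] 4.6 meanline slope deg 3.93 y@475 251.3 y@541 255.9 [401.6 236.2   5.2] [499.1 261.6  10.9]
top gap 49 [541.5 255.2] [65.4 15.6] 1.7 meanline slope deg 2.3 y@475 258.2 y@541 260.9 [508.7 248.1   8.2] [574.1 263.9  35.9]
scene block 241 [544.5 259. ] [77.9 60.3] 2.9 meanline slope deg 0.1 y@475 258.7 y@541 258.9 [504.9 227.2  36.1] [584.4 290.2  43.8]
scene rail 62 [449.6 251.1] [95.7 17.2] 4.0 meanline slope deg 5.18 y@475 253.0 y@541 259.0 [402.2 239.7   5. ] [496.9 261.6  10.9]
scene gap 32 [538.2 261.2] [20.  57.8] 86.2 meanline slope deg -0.49 y@475 261.0 y@541 260.4 [509.4 249.7   3.2] [566.7 270.4  35.8]
```

```bash
python3 go.py 474.4 253 206 4.4
```

```text
yaw 7.04 pos [542.1  29.9 208.9] F [-0.5  0.4 -1.8] open 0.272 g 30.0 t 4.6 
row [-0.1994 -1.1486  0.0116] az 0.0147
```

```bash
python3 -m pendant '[[-0.05,-0.2,0,0,0,0.0147,1],[-0.1,-0.4,0,0,0,0.0147,1],[-0.15,-0.6,0,0,0,0.0147,1],[-0.19,-0.8,0,0,0,0.0147,1],[-0.1945,-1,0,0,0,0.0147,1],[-0.1945,-1,0,0,0,0.0147,1],[-0.1945,-1,0,0,0,0.0147,1],[-0.1945,-1,0,0,0,0.0147,1]]'
python3 go.py 474.4 253 140 4.4
```

```text
time_s: 5.4
position: [0.4774, 0.2229, 0.2053]
tcp_rot: [[0.997, 0.076, -0.002], [0.076, -0.997, -0.001], [-0.002, 0.001, -1.0]]
force: [0.4, 0.1, -0.5]
opening: 0.274
grasp_force: 30.0
yaw 4.36 pos [477.4 222.9 205.3] F [ 0.4  0.1 -0.5] open 0.274 g 30.0 t 5.4 
row [-0.003  -0.1517  0.3263] az -0.0002
```

```bash
python3 -m pendant '[[-0.003,-0.1,0.1,0,0,0,1],[-0.003,-0.1517,0.2,0,0,0,1],[-0.003,-0.1517,0.3263,0,0,0,1],[-0.003,-0.1517,0.3263,0,0,0,1],[-0.003,-0.1517,0.3263,0,0,0,1],[-0.003,-0.1517,0.3263,0,0,0,1],[-0.003,-0.1517,0.3263,0,0,0,1]]'
python3 - <<'E'
from h import *
s,ds=capture("scene");t,dt=capture("top")
np.savez("c.npz",s=s,ds=ds,t=t,dt=dt)
p=readout.read_state();print(np.round(p["position"]*1e3,1))
save("c",cv2.resize(s[165:255,290:365],None,fx=6,fy=6,interpolation=cv2.INTER_CUBIC))
W=world("scene",ds)
m=(W[...,2]>.06)&(W[...,2]<.096)&(abs(W[...,1]-.257)<.03)&(W[...,0]>.505)
v,u=np.where(m);P=W[m]*1e3
for i in np.argsort(-P[:,0])[:30:2]:print(u[i],v[i],np.round(P[i],1))
M=(abs(W[...,2]-.04)<.004)&(abs(W[...,1]-.258)<.05)&(W[...,0]>.5)&(W[...,0]<.6)
q=W[M]*1e3;r=cv2.minAreaRect(np.float32(q[:,:2]));print("block",r)
# upper half
W2=W;hs=cv2.cvtColor(s,cv2.COLOR_RGB2HSV)
for cam,im,d,bx in(("scene",s,ds,(245,185,290,240)),("top",t,dt,(220,160,255,215))):
    W2=world(cam,d);M=np.zeros(d.shape,bool);M[bx[1]:bx[3],bx[0]:bx[2]]=1;M&=abs(W2[...,2]-.032)<.006
    r=cv2.minAreaRect(np.float32(W2[M][:,:2]*1e3));print(cam,M.sum(),r,np.median(W2[M],0))
E
```

```text
time_s: 6.1
position: [0.4758, 0.2536, 0.1421]
tcp_rot: [[0.997, 0.076, 0.002], [0.076, -0.997, 0.001], [0.002, -0.0, -1.0]]
force: [0.5, 0.3, -0.6]
opening: 0.272
grasp_force: 30.0
[475.5 253.8 142. ]
329 219 [566.3 261.9  79.2]
330 217 [561.9 263.6  86.4]
329 217 [556.3 261.   75.9]
330 214 [553.8 261.5  92.8]
329 215 [549.4 259.7  78. ]
329 214 [542.6 259.4  73.6]
330 209 [533.7 258.7  93.2]
331 207 [523.3 261.2  91.1]
331 206 [518.2 260.8  89.7]
331 204 [511.6 259.5  92.3]
331 203 [509.5 258.7  95.3]
block ((544.89501953125, 259.0032653808594), (77.11090087890625, 60.294681549072266), 2.911613702774048)
scene 299 ((542.5427856445312, 33.93437957763672), (102.78544616699219, 47.97782516479492), 1.927558183670044) [0.54437928 0.03438245 0.03139781]
top 462 ((539.6054077148438, 32.861785888671875), (100.3841552734375, 47.56479263305664), 1.8422600030899048) [0.53815945 0.03319901 0.03144423]
```

View pics/c.png

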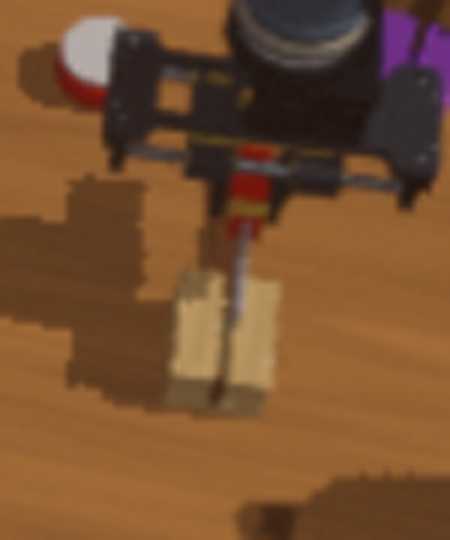

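The spatula is held straight with the blade (237,315 in the crop) over the slot (228,350), about 1.5 mm too far left. I'll correct that and lower it gently.

```bash
python3 go.py 474.4 252 112 4.3
python3 -m pendant '[[-0.002,0.0075,0.07,0,0,0,1],[-0.002,0.0075,0.14,0,0,0,1],[-0.002,0.0075,0.14,0,0,0,1],[-0.002,0.0075,0.16,0,0,0,1],[-0.002,0.0075,0.18,0,0,0,1],[-0.002,0.0075,0.20,0,0,0,1],[-0.002,0.0075,0.20,0,0,0,1]]'
python3 go.py 474.4 252 82 4.3
```

```text
yaw 4.36 pos [475.5 253.8 142. ] F [ 0.3  0.9 -0.9] open 0.273 g 30.0 t 6.2 
row [-0.0065  0.0089  0.15  ] az 0.0003
time_s: 6.9
position: [0.4745, 0.2524, 0.1007]
tcp_rot: [[0.997, 0.076, -0.001], [0.076, -0.997, -0.0], [-0.001, 0.0, -1.0]]
force: [-0.8, 0.1, -1.3]
opening: 0.271
grasp_force: 30.0
yaw 4.39 pos [474.5 252.4 100.7] F [-0.8  0.1 -1.3] open 0.271 g 30.0 t 6.9 
row [-0.0006  0.0019  0.0937] az 0.0005
```

```bash
python3 -m pendant '[[0,0,0.03,0,0,0,1],[0,0,0.055,0,0,0,1],[0,0,0.075,0,0,0,1],[0,0,0.088,0,0,0,1],[0,0,0.093,0,0,0,1],[0,0,0.096,0,0,0,1],[0,0,0.096,0,0,0,1]]'
python3 go.py 474.4 252 82 4.3
```

```text
time_s: 7.6
position: [0.4743, 0.2524, 0.0821]
tcp_rot: [[0.997, 0.077, -0.0], [0.077, -0.997, -0.0], [-0.0, 0.0, -1.0]]
force: [-1.7, -0.3, 3.7]
opening: 0.274
grasp_force: 30.0
yaw 4.39 pos [474.3 252.4  82.1] F [-1.7 -0.3  3.7] open 0.274 g 30.0 t 7.6 
row [0.0001 0.0018 0.0007] az 0.0005
```

Seated on the rail (contact about 5 N). I'm releasing and retreating.

```bash
python3 -m pendant '[[0,0,0,0,0,0,0.3],[0,0,0,0,0,0,-1],[0,0,0,0,0,0,-1],[0,0,0,0,0,0,-1],[0,0,0,0,0,0,-1],[0,0,-0.2,0,0,0,-1],[0,0,-0.4,0,0,0,-1],[0,0,-0.6,0,0,0,-1]]'
python3 -m pendant '[[0,0.2,-0.05,0,0,0,-1],[0,0.4,-0.05,0,0,0,-1],[0.1,0.6,-0.05,0,0,0,-1],[0.2,0.8,-0.05,0,0,0,-1],[0.3,1,-0.05,0,0,0,-1],[0.3,1,-0.05,0,0,0,-1],[0.3,1,-0.05,0,0,0,-1]]'
python3 - <<'E'
from h import *
s,ds=capture("scene");t,dt=capture("top")
np.savez("d.npz",s=s,ds=ds,t=t,dt=dt)
save("d",np.hstack([cv2.resize(s[165:255,290:365],(375,450)),cv2.resize(t[155:245,130:205],(375,450))]))
W=world("top",dt);hs=cv2.cvtColor(t,cv2.COLOR_RGB2HSV)
M=((hs[...,0]<6)|(hs[...,0]>172))&(hs[...,1]>150)&(abs(W[...,2]-.038)<.006)&(abs(W[...,1]-.25)<.03)
print(M.sum(),cv2.minAreaRect(np.float32(W[M][:,:2]*1e3)) if M.sum()>5 else 0, np.median(W[M],0))
E
python3 go.py 541 32.7 160 1.8
```

```text
time_s: 8.4
position: [0.4743, 0.2523, 0.2026]
tcp_rot: [[0.997, 0.076, -0.001], [0.076, -0.997, -0.0], [-0.001, 0.0, -1.0]]
force: [1.2, 0.8, 0.0]
opening: 0.9
grasp_force: 0.0
time_s: 9.1
position: [0.5498, 0.0567, 0.2115]
tcp_rot: [[0.997, 0.074, -0.001], [0.074, -0.997, 0.0], [-0.001, -0.0, -1.0]]
force: [-0.5, 0.3, 1.0]
opening: 0.997
grasp_force: 0.0
0 0 [nan nan nan]
yaw 4.41 pos [548.6  58.4 211.4] F [ 0.   0.3 -0.2] open 1.002 g 0.0 t 9.2 
row [-0.0471  0.1252  0.2572] az 0.0145
  return _methods._mean(a, axis=axis, dtype=dtype,
  ret = um.true_divide(
```

View pics/d.png

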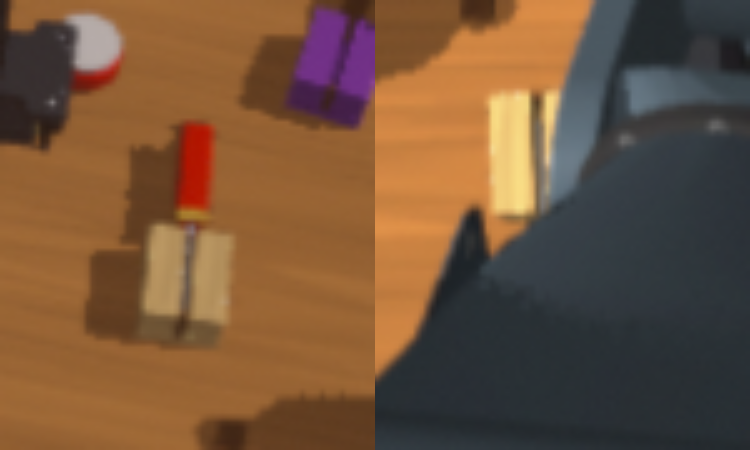

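The spatula is home: handle on the rail and blade in the slot (left panel, 190,270), with a small gap to the block. Next is the upper half.

```bash
python3 go.py 540.5 32.3 120 1.9
python3 -m pendant '[[-0.044,0.125,0.2,0,0,0.014,-1],[-0.044,0.125,0.4,0,0,0.014,-1],[-0.044,0.125,0.46,0,0,0.014,-1],[-0.044,0.125,0.46,0,0,0.014,-1],[-0.044,0.125,0.46,0,0,0.014,-1],[-0.044,0.125,0.46,0,0,0.014,-1]]'
python3 go.py 540.5 32.3 73 1.9
```

```text
yaw 4.41 pos [548.6  58.4 211.4] F [ 0.   0.3 -0.2] open 1.002 g 0.0 t 9.2 
row [-0.0494  0.1272  0.4572] az 0.014
time_s: 9.8
position: [0.544, 0.0326, 0.1214]
tcp_rot: [[0.999, 0.034, 0.003], [0.034, -0.999, -0.0], [0.003, 0.001, -1.0]]
force: [-0.1, 0.6, -0.1]
opening: 0.999
grasp_force: 0.0
yaw 1.94 pos [544.   32.6 121.4] F [-0.1  0.6 -0.1] open 0.999 g 0.0 t 9.8 
row [-0.0182  0.0008  0.2421] az 0.0002
```

```bash
python3 -m pendant '[[-0.012,0.001,0.1,0,0,0,-1],[-0.015,0.001,0.2,0,0,0,-1],[-0.015,0.001,0.236,0,0,0,-1],[-0.015,0.001,0.236,0,0,0,-1],[-0.015,0.001,0.236,0,0,0,-1]]'
python3 go.py 540.5 32.3 73 1.9
```

```text
time_s: 10.3
position: [0.5406, 0.0317, 0.0735]
tcp_rot: [[0.999, 0.033, 0.002], [0.033, -0.999, -0.0], [0.002, 0.0, -1.0]]
force: [-0.5, -0.2, 0.2]
opening: 0.998
grasp_force: 0.0
yaw 1.88 pos [540.6  31.7  73.5] F [-0.5 -0.2  0.2] open 0.998 g 0.0 t 10.3 
row [-0.0006 -0.0029  0.0027] az -0.0001
```

```bash
python3 -m pendant '[[0,-0.002,0,0,0,0,1],[0,-0.002,0,0,0,0,1],[0,-0.002,0,0,0,0,1],[0,-0.002,0,0,0,0,1],[0,-0.002,0,0,0,0,1],[0,-0.002,0,0,0,0,1],[0,-0.002,0,0,0,0,1],[0,-0.002,0,0,0,0,1]]'
python3 -m pendant '[[0,0,0,0,0,0,1],[0,0,0,0,0,0,1],[0,0,-0.1,0,0,0,1],[0,0,-0.3,0,0,0,1],[0,0,-0.5,0,0,0,1],[0,0,-0.6,0,0,0,1],[0,0,-0.6,0,0,0,1],[0,0,-0.6,0,0,0,1]]'
python3 go.py 546.8 -266.9 193 1.5
```

```text
time_s: 11.1
position: [0.5399, 0.0321, 0.0726]
tcp_rot: [[0.999, 0.032, -0.0], [0.032, -0.999, 0.0], [-0.0, -0.0, -1.0]]
force: [-0.0, 0.2, 0.8]
opening: 0.549
grasp_force: 30.0
time_s: 11.9
position: [0.5391, 0.0322, 0.1918]
tcp_rot: [[0.999, 0.033, -0.002], [0.033, -0.999, 0.0], [-0.002, -0.0, -1.0]]
force: [-0.0, -0.5, -3.5]
opening: 0.556
grasp_force: 30.0
yaw 1.87 pos [539.1  32.2 191.8] F [-0.  -0.5 -3.5] open 0.556 g 30.0 t 11.9 
row [-0.0101  1.4958 -0.0064] az 0.002
```

```bash
python3 -m pendant '[[0,0.2,0,0,0,0,1],[0,0.4,0,0,0,0,1],[0,0.6,0,0,0,0,1],[-0.009,0.75,0,0,0,0,1],[-0.009,0.75,0,0,0,0,1]]'>/dev/null
python3 -m pendant '[[0,0.2,0,0,0,0,1],[0,0.4,0,0,0,0,1],[0,0.6,0,0,0,0,1],[-0.009,0.75,0,0,0,0.002,1],[-0.009,0.75,0.2,0,0,0.002,1],[-0.009,0.75,0.3,0,0,0.002,1],[-0.009,0.75,0.3,0,0,0.002,1],[-0.009,0.75,0.3,0,0,0.002,1]]'
python3 -m pendant '[[0,0,0,0,0,0,1],[0,0,0,0,0,0,1]]'>/dev/null
python3 go.py 546.1 -266.9 133 1.5
python3 - <<'E'
from h import *
s,ds=capture("scene");t,dt=capture("top")
np.savez("e.npz",s=s,ds=ds,t=t,dt=dt)
save("e",np.hstack([cv2.resize(s[160:230,155:230],(400,373),interpolation=cv2.INTER_CUBIC),cv2.resize(t[150:220,295:370],(400,373),interpolation=cv2.INTER_CUBIC)]))
E
```

```text
time_s: 13.2
position: [0.5453, -0.2667, 0.1299]
tcp_rot: [[1.0, 0.027, -0.004], [0.027, -1.0, 0.003], [-0.004, -0.003, -1.0]]
force: [1.1, -1.1, -4.2]
opening: 0.552
grasp_force: 30.0
yaw 1.55 pos [ 545.6 -267.1  132.5] F [-0.4 -0.2 -4.6] open 0.55 g 30.0 t 13.4 
row [ 0.0025 -0.0011 -0.0023] az 0.0003
```

View pics/e.png

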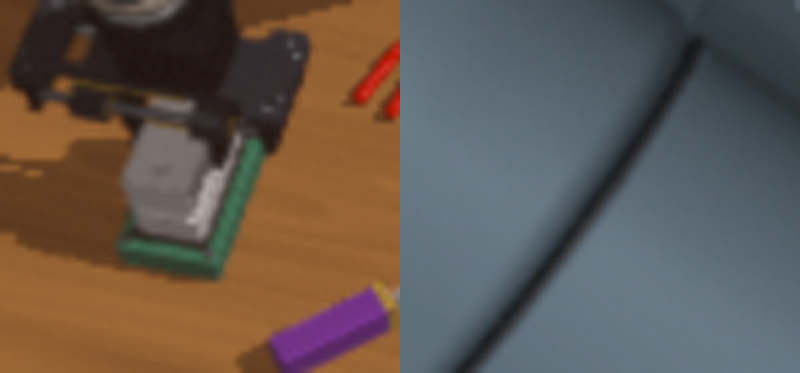

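The upper half (170,180 in the left panel) is over the lower half. Its underside, at about 60 mm, is already below the dowel tops (66 mm) with no contact force, so the holes are on the dowels. I'm lowering on.

```bash
python3 -m pendant '[[0,0,0.01,0,0,0,1],[0,0,0.02,0,0,0,1],[0,0,0.03,0,0,0,1],[0,0,0.035,0,0,0,1],[0,0,0.04,0,0,0,1],[0,0,0.04,0,0,0,1]]'
python3 go.py 546.1 -266.9 125 1.5
```

```text
time_s: 14.1
position: [0.546, -0.2677, 0.1247]
tcp_rot: [[1.0, 0.026, -0.0], [0.026, -1.0, 0.0], [-0.0, -0.0, -1.0]]
force: [-0.5, 1.7, -2.6]
opening: 0.552
grasp_force: 30.0
yaw 1.51 pos [ 546.  -267.7  124.7] F [-0.5  1.7 -2.6] open 0.552 g 30.0 t 14.1 
row [ 0.0007 -0.0039 -0.0017] az 0.0
```

```bash
python3 -m pendant '[[0,-0.003,0,0,0,0,1],[0,-0.003,0.005,0,0,0,1],[0,-0.003,0.01,0,0,0,1],[0,-0.003,0.015,0,0,0,1],[0,-0.003,0.02,0,0,0,1],[0,-0.003,0.02,0,0,0,1]]'
python3 go.py 546.1 -266.9 125 1.5
python3 -m pendant '[[0,0,0.005,0,0,0,1],[0,0,0.01,0,0,0,1],[0,0,0.015,0,0,0,1],[0,0,0.02,0,0,0,1],[0,0,0.02,0,0,0,1],[0,0,0.02,0,0,0,1]]'
python3 go.py 546.1 -266.9 125 1.5
```

```text
time_s: 14.7
position: [0.546, -0.2675, 0.1214]
tcp_rot: [[1.0, 0.026, 0.0], [0.026, -1.0, -0.001], [0.0, 0.001, -1.0]]
force: [-3.0, -0.6, 6.4]
opening: 0.551
grasp_force: 30.0
yaw 1.51 pos [ 546.  -267.5  121.4] F [-3.  -0.6  6.4] open 0.551 g 30.0 t 14.7 
row [ 0.0004 -0.003  -0.0182] az 0.0001
time_s: 15.3
position: [0.546, -0.2675, 0.1181]
tcp_rot: [[1.0, 0.026, 0.0], [0.026, -1.0, -0.001], [0.0, 0.001, -1.0]]
force: [-4.3, 0.6, 9.4]
opening: 0.552
grasp_force: 30.0
yaw 1.51 pos [ 546.  -267.5  118.1] F [-4.3  0.6  9.4] open 0.552 g 30.0 t 15.3 
row [ 0.0004 -0.0031 -0.0345] az 0.0001
```

```bash
python3 -m pendant '[[-0.003,0,0,0,0,0,1],[-0.003,0,0.005,0,0,0,1],[-0.003,0,0.01,0,0,0,1],[-0.003,0,0.015,0,0,0,1],[-0.003,0,0.018,0,0,0,1],[-0.003,0,0.018,0,0,0,1],[-0.003,0,0.018,0,0,0,1]]'
python3 go.py 546.1 -266.9 125 1.5
python3 - <<'E'
from h import *
s,ds=capture("scene")
save("f",cv2.resize(s[150:230,150:240],(675,600),interpolation=cv2.INTER_CUBIC))
W=world("scene",ds)*1e3;q=W[160:225,160:225].reshape(-1,3)
d=q[:,:2]-[548.5,-266.2];m=(q[:,2]>50)&(d[:,0]>12)&(d[:,0]<44)&(abs(d[:,1])<18)
print("upper top z",m.sum(),np.percentile(q[m,2],[20,50,80]))
m=(abs(d[:,0])<61)&(abs(d[:,1])<34)&(q[:,2]>20)&(q[:,2]<30);print("green top",m.sum(),np.median(q[m,2]))
E
```

```text
time_s: 16.0
position: [0.546, -0.2675, 0.1153]
tcp_rot: [[1.0, 0.026, 0.002], [0.026, -1.0, -0.001], [0.002, 0.001, -1.0]]
force: [-4.4, 2.0, 12.9]
opening: 0.546
grasp_force: 30.0
yaw 1.5 pos [ 546.  -267.5  115.3] F [-4.4  2.  12.9] open 0.546 g 30.0 t 16.0 
row [ 0.0009 -0.0031 -0.0487] az 0.0
upper top z 282 [ 76.90697632 176.26128777 234.53314884]
green top 106 25.849063868409907
```

View pics/f.png

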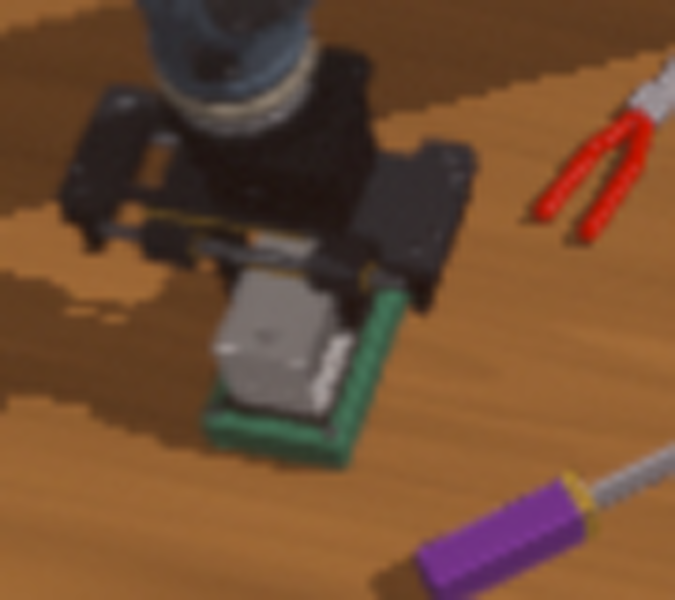

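Run:
```python
from h import *
s,ds=capture("scene")
W=world("scene",ds)*1e3;q=W[160:225,160:225].reshape(-1,3)
d=q[:,:2]-[548.5,-266.2];m=(q[:,2]>65)&(q[:,2]<90)&(d[:,0]>5)&(d[:,0]<49)&(abs(d[:,1])<22);p=q[m]
c,_=np.linalg.lstsq(np.c_[d[m],np.ones(m.sum())],p[:,2],rcond=None)[:2]
print(m.sum(),np.percentile(p[:,2],[10,50,90]),"tilt deg",np.degrees(c[:2]))
a=np.load("a.npz")["ds"];W=world("scene",a)*1e3;q=W[160:225,160:225].reshape(-1,3);d=q[:,:2]-[548.5,-266.2]
m=(q[:,2]>45)&(q[:,2]<60)&(abs(d[:,0])<45)&(abs(d[:,1])<20);print("lower face at rest",np.median(q[m,2]))
print(readout.read_state()["moment"],readout.read_state()["force"])
```

```text
115 [70.71818753 73.94133379 77.5028738 ] tilt deg [0.51846471 1.00852257]
lower face at rest 51.80019932879421
[0.58732897 0.66108248 0.05052546] [-2.64919155  1.26545367 14.14521218]
```

Upper top reads about 74–76 mm (closed at rest would be 84), level within noise. The force puts the spring at about 8 mm of its 10. The mould is closed and pressed, so I'm handing in.

```bash
python3 -c "
from rig import bot,readout
s=readout.read_state();print(s['position'],s['force'],s['time_s']);print(bot.hand_in())"
```

```text
[ 0.54596137 -0.26751657  0.11528963] [-2.64919155  1.26545367 14.14521218] 16.1
the job is handed in; nothing more can be done
None
```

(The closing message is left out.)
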